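Push the bulb box past the spring catch into its cradle

ROBOT

A 6-joint arm with a two-finger parallel gripper is mounted at the origin on the work surface. World frame = base frame: x ahead of the robot, y to its left, z up, the work surface at z = 0. Lengths are in mm, angles in rad, forces in N, time in s.
With the tool pointing down it reaches from about 400 to 925 mm from the base axis. Payload 12.5 kg.
Tool frame: the origin (TCP) lies at the very end of the fingers, on their centre line; the grasp point (between the pads) lies 19 mm behind it; z points along the fingers, y is the line along which they close (so a half turn about z gives the same grasp; the last joint's range is limited). The gripper opens to 95 mm and grips with 3 to 60 N. Pads are 20 mm wide; open, the fingers measure 119 mm over their backs; the gripper's body (75 mm by 180 mm) begins 59 mm behind the grasp point.
Start: joints at [1.095, 0.491, 1.559, -0, 1.092, -0.106], TCP at [225.878, 582.774, 214.661] pointing down, gripper open.
Joint ranges: [-3.1, 3.1], [-0.84, 2.19], [0.05, 2.79], [-1.13, 4.28], [0.06, 2.93], [-2.69, 2.69]. Speed limits (rad/s): [2.22, 2.22, 2.79, 3.14, 3.14, 3.14].

INTERFACE

Orientations are given as [roll, pitch, yaw] about the fixed x, y, z axes, in that order (R = Rz(yaw) Ry(pitch) Rx(roll)).
In Python, from cell import env gives the robot as it stands.
- The arm moves only by the shell command python3 steer.py, which reads ROWS from standard input. ROWS is a JSON list that holds a single list of rows (three levels of brackets), with 1 to 5 rows, each of 5 numbers: dx, dy, dz in normalised numbers (1 is 80 cm), then a turn about the tool's z in normalised numbers (1 is pi/2 rad), then the opening from 0.0 (shut) to 1.0 (fully open); each row is the pose to reach, as a shift and turn from the pose commanded when the command began, along the tool's axes at that moment; what a row does not reach only later rows make up. A row lasts 1/12 s, in which the tool goes at most 41.7 mm and 0.125 rad, less where a joint would pass 70% of its speed; a pose out of reach is approached as far as the arm can. The fingers move at their own pace and stop on an object; the grip force is fixed at half the most. Time passes only in rows, so rows that do not move let the fingers close. It prints the time, the measured TCP pose, the force, the opening and the grip force at its end. A shift or turn number past 1, either way, is cut back to 1. Input that does not fit is refused with a message, and nothing moves.
- env.state(): the state, without advancing time (a new reading comes with each control period).
- env.read_camera(name): name is "scene" or "top" or "wrist"; returns (picture, depth): 420x560x3 uint8, red, green, blue; 420x560 float32, mm along the optical axis (not along the pixel's ray), 0 where there is no reading.
- env.camera_info(name): a dict with "vertical_fov" (degrees; the focal length in pixels is half the picture's height over the tangent of half this angle, whatever the lens; pixels are square), "cx", "cy" (the principal point, pixels), "origin" and "attitude" of the camera in the world. Camera axes: x right, y down, z forward; pixel columns grow to the right and rows downward; lengths in mm; the calibration is good to about 2 mm. A picture is of the moment at which its call begins: read the wrist's pose just before it. camera_info takes no time and is no camera call; for the wrist camera it gives the pose at the moment of the call.
- env.job_done(): hands the job in; it is judged then, once.
The state is a dict: "t": time; "joints": joint angles; "qvel": joint speeds; "tau": joint torques, N m; "eef_pos": TCP position; "tcp_rot": TCP orientation; "ft_force": force on the tool from outside, world axes, zero at the start; "moment": the same for the moment, N m; "opening": opening from 0.0 (shut) to 1.0 (fully open); "grip_force": force on a finger pad.
Only numpy, scipy, OpenCV 4.12 (cv2) and the standard library are available. Lean on these libraries where they do the work, as an engineer would, in place of code of your own. Each camera call takes 0.05 s, during which the arm holds its last target. There are 200 camera calls.

TASK

The silver spare-bulb box is waiting at the open end of its white cradle on the shelf, kept out of its berth by a spring catch. Put the fingertips on the catch's steel bar behind the box, hold the bar down and, still holding it down, push the box along the cradle past the catch's two ears until it is fully home against the end wall; then let go so that the catch springs up behind it. Only press and push: do not lift, tip or carry the box, and leave the gauge, fuse puller, multi-tool and jar alone.

Things in the scene. Friction and masses are not known exactly. Their poses are not given: they have to be found in the camera images.
- cradle: White PVC cradle screwed to the shelf, 220 mm along its x, 96 mm along y. Origin on the shelf (z = 0), on its centre line; z up; +x is the push direction. Two rails (top 24 mm high, y = 24 to 40 mm each side) carry the box; between them an open gutter 48 mm wide, floor 3 mm high, holds the catch bar. Guide walls, inner faces at y = +-41.5 mm, rise to 34 mm. Open end at x = -116 mm.
- home (a point): Where the centre of the box's underside lies when fully home: cradle x = +66 mm, y = 0, 24 mm above the shelf. The end wall of the berth has its inner face 30 mm beyond it (cradle x = +96 mm) and is 46 mm high.
- bulb_box: Loose silver metal box, 60 mm along its x, 80 along y, 42 high, 0.2 to 0.35 kg. Origin at the centre of its underside, z up. It stands on the rails across the gutter, its x along the cradle's x, 1.5 mm play to each guide wall; its centre starts at cradle x = -32 to -12 mm. Push its rear (-x) face, 30 mm from its centre. To be slid only, never lifted or tipped.
- catch (a joint): Travel of the steel spring catch, m: 0 up, 0.012 fully down. One piece that moves straight down and springs back: a flat bar along the gutter and two ears. Pressing the bar anywhere lowers the ears; 2.2 N starts it, 4.8 N holds it fully down. Box passes from 0.008 on (10 to 11 mm is safe). Ears can rise behind the box only once it is within 6 mm of the end wall.
- bar_end (a point): Middle of the catch bar's top face at its rear end (cradle x = -110 mm, y = 0); moves with the bar. The bar is 26 mm wide and runs to cradle x = +45 mm, under the box and out behind it; its top is 22 mm above the shelf when up, 10 mm when fully down. Closed fingertips can slide along it all the way while holding it down.
- ears (a point): Midway between the tops of the catch's two ears (cradle x = 27.5 mm, y = 0, 32 mm above the shelf when up); moves with the catch. The ears are 5 mm thick, at cradle x = 25 to 30 mm, y = 27 to 35 mm each side, 8 mm proud of the rails when up, and block the box. The gap between them (54 mm) lets the fingertips through.
- tyre_gauge: Chrome dial tyre gauge lying flat, disc 50 mm across and 24 mm high with a 50 mm stem; origin under its middle. Loose, to be left alone.
- fuse_puller: Black plastic fuse puller like flat tweezers, 73 x 22 x 12 mm; origin under its middle. Loose, to be left alone.
- multi_tool: Folded steel multi-tool, 100 x 28 x 18 mm; origin under its middle. Loose, to be left alone.
- jar: Small glass jar with a metal twist lid, 64 mm across, 75 mm high; origin under its middle. Loose, to be left alone.

How it is judged:
By the outcome, as a careful person would: the job done as asked, in the order asked, and still so for the second after the job is handed in, with the robot touching nothing.
It also fails if it takes over 40 s, if anything falls off the work surface, if the arm or the gripper's body presses on something with over 40 N, if the wrist force passes 120 N, or if a joint passes its speed limit or range.

## Working session

There is one attempt and no reset: what is moved stays moved. The work goes in short steps, Python scripts to look and compute and a shell command to move; the robot and the scene stay as the last step left them, time stands still between calls to the robot, and variables do not carry over. Pictures are saved under pics/ and viewed, at most 10 in all, crops included, and the job is handed in when it is done.

```bash
ls; mkdir -p pics; python3 - <<'E'
from cell import env
import cv2,numpy as np
for n in ("top","scene"):
    p,d=env.read_camera(n); cv2.imwrite(f"pics/{n}0.png",p[:,:,::-1]); np.savez(f"pics/{n}0.npz",p=p,d=d)
    print(n,env.camera_info(n))
s=env.state(); print(s)
E
```

```text
cell.py
pics
steer.py
top {'vertical_fov': 56.17300025569837, 'cx': 278.91583915827323, 'cy': 210.69769287985167, 'origin': array([500.11253345,  45.47878906, 712.20853304]), 'attitude': array([-3.02820478, -0.04563069, -1.59145639])}
scene {'vertical_fov': 43.29964192546269, 'cx': 280.5098530902421, 'cy': 212.86539949396015, 'origin': array([1137.46135447, -274.71265439,  486.82978959]), 'attitude': array([-2.16294632,  0.02227904,  1.08416595])}
{'t': 0.1, 'joints': array([ 1.09537889e+00,  4.91514883e-01,  1.55940444e+00,  1.26406897e-05,
        1.09171268e+00, -1.05644284e-01]), 'qvel': array([ 0.00064654, -0.00167527, -0.00034908,  0.00085713, -0.00142107,
       -0.00032299]), 'tau': array([ 2.26170727e-03, -6.13623047e+01, -2.58602160e+01,  6.94075646e-02,
        4.70330310e-02, -6.98753593e-05]), 'eef_pos': array([225.77540165, 582.55350578, 214.10500873]), 'tcp_rot': array([-3.14056028e+00, -1.20746369e-04,  2.77181360e+00]), 'ft_force': array([ 0.06760698,  0.08709601, -0.2644337 ]), 'moment': array([ 0.0030848 ,  0.02093937, -0.00358631]), 'grip_force': 0.0, 'opening': 1.0011602835207665}
```

View pics/top0.png

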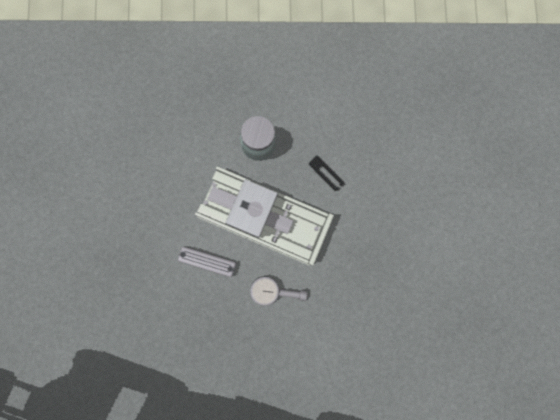

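View pics/scene0.png

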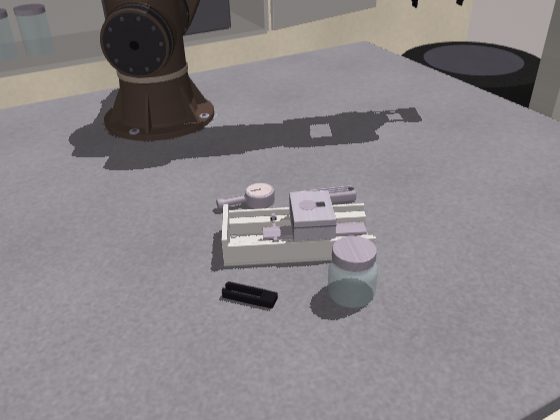

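The top view shows the cradle at about (266,216), with its open end near (210,190), the end wall near (325,238) and the box at (250,208). The jar is at (258,138). The scene view confirms this: the bar sticks out behind the box on the jar side.

```bash
cat > h.py <<'E'
import numpy as np,cv2
from scipy.spatial.transform import Rotation as R
def rot(a): return R.from_euler('xyz',a).as_matrix()
def rays(info,shape=(420,560)):
    f=shape[0]/2/np.tan(np.radians(info['vertical_fov'])/2)
    v,u=np.mgrid[:shape[0],:shape[1]]
    return np.dstack([(u-info['cx'])/f,(v-info['cy'])/f,np.ones(shape)])@rot(info['attitude']).T
def world(d,info): return rays(info)*d[...,None]+info['origin']
E
python3 - <<'E'
from h import *
from cell import env
z=np.load('pics/top0.npz');i=env.camera_info('top');p=z['p'];P=world(z['d'],i)
roi=np.zeros((420,560),bool);roi[160:275,185:345]=1
print('shelf z',np.median(P[300:340,350:450,2]),P[300:340,350:450,2].std())
hsv=cv2.cvtColor(p,cv2.COLOR_RGB2HSV)
w=roi&(hsv[...,2]>185); print(w.sum())
Z=P[...,2]
for a,b in((15,30),(30,40),(40,52),(60,75)):
    m=roi&(Z>a)&(Z<b); r=cv2.minAreaRect(P[m][:,:2].astype(np.float32)); print(a,b,m.sum(),r,np.median(Z[m]))
# nice crop
big=cv2.resize(p[160:275,185:345],None,fx=5,fy=5,interpolation=cv2.INTER_CUBIC); cv2.imwrite('pics/crop1.png',big[:,:,::-1])
E
```

```text
shelf z 0.42947200111893835 40.53034057350409
3599
15 30 3320 ((563.7817993164062, 55.32122802734375), (185.13771057128906, 250.36265563964844), 2.72355580329895) 23.07173369934867
30 40 729 ((571.0458984375, 41.123252868652344), (216.54177856445312, 93.47972869873047), 65.65935516357422) 34.21310822850785
40 52 280 ((559.1572265625, 8.625572204589844), (155.33213806152344, 92.40515899658203), 63.28418731689453) 46.24884218099089
60 75 1744 ((579.6720581054688, 60.75838851928711), (60.14275360107422, 80.00293731689453), 65.94727325439453) 66.52734857207452
```

View pics/crop1.png

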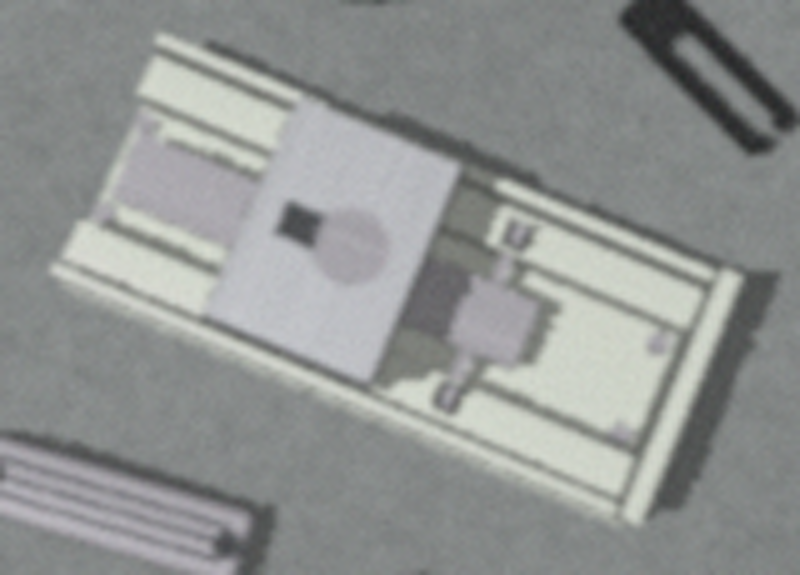

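The crop is clear: the box is square in the cradle, the two ears are in front of it at about (517,235) and (447,398), and the bar sticks out behind it at about (180,190). Next step is to work out the cradle frame and the approach move.

```bash
cat > go.py <<'E'
# usage: go.py cx cy z  -> tool-axis shift and turn to that cradle pose (tool x = -cradle x)
import sys; from h import *; from cell import env
Y=np.radians(65.8-180); O=np.array([568.0,34.7]); 
U=np.array([np.cos(Y),np.sin(Y)]); V=np.array([-U[1],U[0]])
def cr(p): return np.array([(p[:2]-O)@U,(p[:2]-O)@V,p[2]])
if __name__=='__main__':
    a=list(map(float,sys.argv[1:4])); s=env.state(); M=rot(s['tcp_rot'])
    t=np.r_[O+a[0]*U+a[1]*V,a[2]]; D=M.T@(t-s['eef_pos'])
    T=np.c_[np.r_[-U,0],np.r_[-V,0]@np.eye(3)*-1,[0,0,-1]]; T[:,1]=np.cross(T[:,2],T[:,0])
    print('t',round(s['t'],2),'cradle',cr(s['eef_pos']).round(1),'shift',D.round(1),'turnvec',R.from_matrix(M.T@T).as_rotvec().round(3),'F',s['ft_force'].round(1))
E
python3 - <<'E'
from go import *
z=np.load('pics/top0.npz');P=world(z['d'],env.camera_info('top'))[160:275,185:345].reshape(-1,3)
C=np.c_[(P[:,:2]-O)@U,(P[:,:2]-O)@V,P[:,2]]
def show(n,m): print(n,m.sum(),np.percentile(C[m],[1,50,99],axis=0).round(1).tolist())
show('endwall',(C[:,2]>43)&(C[:,2]<50)&(C[:,0]>80)&(C[:,0]<120))
show('bartop',(abs(C[:,2]-22)<1.5)&(abs(C[:,1])<18)&(C[:,0]<-60)&(C[:,0]>-120))
for s in(-1,1): show('wall',(abs(C[:,2]-34)<2)&(abs(C[:,1]*s-44)<7)&(abs(C[:,0])<125))
for s in(-1,1):
  m=(abs(C[:,2]-34)<2)&(abs(C[:,1]*s-44)<7)&(abs(C[:,0])<125); print(np.degrees(np.polyfit(C[m,0],C[m,1],1)[0]))
show('box',C[:,2]>62)
show('ears',(C[:,2]>29)&(C[:,2]<34)&(abs(C[:,1])<38)&(C[:,0]>15)&(C[:,0]<40))
E
python3 go.py -84 0 120
```

```text
endwall 263 [[95.8, -45.6, 43.5], [99.7, -0.9, 46.3], [103.8, 44.9, 48.5]]
bartop 276 [[-109.6, -12.6, 20.6], [-87.2, -0.1, 22.3], [-63.9, 12.8, 23.5]]
wall 332 [[-114.0, -46.6, 32.2], [-10.8, -44.0, 34.2], [94.3, -40.1, 35.9]]
wall 255 [[-112.6, 41.2, 32.2], [13.6, 44.1, 34.1], [94.0, 46.5, 35.9]]
-0.08863094369648981
-0.16048643024577222
box 1818 [[-57.8, -66.3, 63.6], [-27.1, -2.5, 66.6], [18.0, 38.9, 712.2]]
ears 24 [[25.1, -34.6, 30.9], [27.5, -0.2, 32.5], [29.7, 33.2, 33.6]]
t 0.1 cradle [-359.4 -536.7  214.1] shift [-521.5 -303.2   94.4] turnvec [-1.000e-03  1.000e-03  1.623e+00] F [ 0.1  0.1 -0.3]
```

The cradle frame agrees with the end wall, bar and ears to within 1 mm. Moving in with the fingers shut.

The manual's scale: shifts go in shares of 80 cm and turns go in shares of pi/2 rad. Converting my numbers, -170 mm / 800 = -0.2125, -100 mm / 800 = -0.125, 0.6 rad / 1.5708 = 0.382.

```bash
echo '[[[-0.2125, -0.125, 0, 0.382, 0], [-0.2125, -0.125, 0, 0.382, 0], [-0.2125, -0.125, 0, 0.382, 0], [-0.2125, -0.125, 0, 0.382, 0], [-0.2125, -0.125, 0, 0.382, 0]]]' | python3 steer.py; python3 go.py -84 0 120
```

```text
t: 0.52
eef_pos: [349.5, 425.7, 214.4]
tcp_rot: [-3.141, 0.0, 2.165]
ft_force: [0.8, -0.4, -0.1]
opening: 0.703
grip_force: 0.0
t 0.52 cradle [-267.  -359.6  214.4] shift [-402.1   33.8   94.6] turnvec [-0.000e+00  1.000e-03  1.016e+00] F [ 0.8 -0.4 -0.1]
```

Scaled: -200 mm / 800 = -0.25, 17 mm / 800 = 0.0213, 0.6 rad / 1.5708 = 0.382.

```bash
echo '[[[-0.25, 0.0213, 0, 0.382, 0], [-0.25, 0.0213, 0, 0.382, 0], [-0.25, 0.0213, 0, 0.382, 0], [-0.25, 0.0213, 0, 0.382, 0], [-0.25, 0.0213, 0, 0.382, 0]]]' | python3 steer.py; python3 go.py -84 0 120
```

```text
t: 0.93
eef_pos: [476.6, 270.4, 214.5]
tcp_rot: [-3.141, 0.0, 1.565]
ft_force: [0.9, 1.6, -0.4]
opening: 0.355
grip_force: 0.0
t 0.93 cradle [-177.5 -180.   214.5] shift [-158.3  126.8   94.5] turnvec [-0.     0.     0.416] F [ 0.9  1.6 -0.4]
```

Scaled: -158 mm / 800 = -0.1975, 127 mm / 800 = 0.1588, 0.41 rad / 1.5708 = 0.261.

```bash
echo '[[[-0.1975, 0.1588, 0, 0.261, 0], [-0.1975, 0.1588, 0, 0.261, 0], [-0.1975, 0.1588, 0, 0.261, 0], [-0.1975, 0.1588, 0, 0.261, 0], [-0.1975, 0.1588, 0, 0.261, 0]]]' | python3 steer.py;  echo '[[[0, 0, 0, 0, 0], [0, 0, 0, 0, 0], [0, 0, 0, 0, 0]]]' | python3 steer.py; python3 go.py -84 0 40
```

```text
t: 1.35
eef_pos: [603.7, 112.5, 214.4]
tcp_rot: [-3.141, 0.0, 1.158]
ft_force: [0.2, 0.4, 0.5]
opening: 0.027
grip_force: 0.0
t: 1.6
eef_pos: [602.0, 115.0, 214.2]
tcp_rot: [-3.14, 0.0, 1.161]
ft_force: [0.0, 1.1, -0.2]
opening: 0.003
grip_force: 0.0
t 1.6 cradle [-87.2  -1.9 214.2] shift [ -3.2   2.1 174.2] turnvec [-0.001  0.     0.013] F [ 0.   1.1 -0.2]
```

Scaled: 174 mm / 800 = 0.2175, 160 mm / 800 = 0.2, 0.013 rad / 1.5708 = 0.0083.

```bash
echo '[[[-0.0038, 0.0025, 0.05, 0.0083, 0], [-0.0038, 0.0025, 0.1, 0.0083, 0], [-0.0038, 0.0025, 0.15, 0.0083, 0], [-0.0038, 0.0025, 0.2, 0.0083, 0], [-0.0038, 0.0025, 0.2175, 0.0083, 0]]]' | python3 steer.py;  echo '[[[0, 0, 0, 0, 0], [0, 0, 0, 0, 0], [0, 0, 0, 0, 0]]]' | python3 steer.py; python3 go.py -84 0 24; python3 - <<'E'
from go import *
for n in("scene","wrist"):
    p,d=env.read_camera(n); 
    if n=="scene": p=cv2.resize(p[150:310,200:400],None,fx=3,fy=3)
    cv2.imwrite(f"pics/{n}2.png",p[:,:,::-1])
E
```

```text
t: 2.02
eef_pos: [600.0, 112.6, 35.9]
tcp_rot: [-3.136, 0.003, 1.151]
ft_force: [0.4, 0.3, -0.5]
opening: 0.011
grip_force: 0.0
t: 2.27
eef_pos: [603.7, 112.2, 42.3]
tcp_rot: [3.14, -0.001, 1.15]
ft_force: [-0.0, 0.4, -0.2]
opening: 0.003
grip_force: 0.0
t 2.27 cradle [-85.3   0.8  42.3] shift [-1.3 -0.8 18.3] turnvec [ 0.002 -0.001  0.001] F [-0.   0.4 -0.2]
```

View pics/scene2.png

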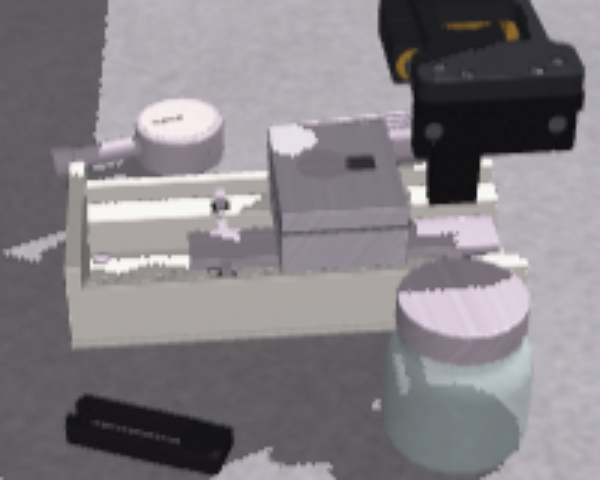

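View pics/wrist2.png

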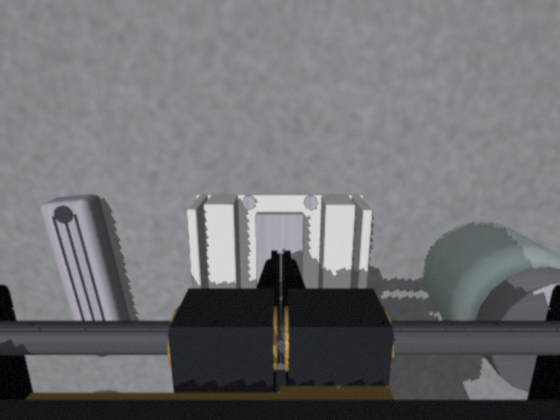

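The scene view shows the shut fingertips straight above the bar behind the box, and the wrist view shows them centred on the bar at about (280,260). The finger carriers look low, so I'll use depth to check that they clear the box top and the jar.

```bash
python3 - <<'E'
from go import *
s=env.state(); M=rot(s['tcp_rot'])
for n in ("scene","wrist","top"):
    i=env.camera_info(n); p,d=env.read_camera(n)
    P=world(d,i)[d>0]; T=(P-s['eef_pos'])@M
    print(n)
    for a in range(-150,10,10):
        m=(T[:,2]>a)&(T[:,2]<=a+10)&(abs(T[:,1])<110)&(abs(T[:,0])<50)&(P[:,2]>82)|((T[:,2]>a)&(T[:,2]<=a+10)&(abs(T[:,1])<15)&(abs(T[:,0])<14))
        if m.sum()>5: print(a,m.sum(),np.percentile(T[m,:2],[1,99],axis=0).round().tolist())
E
```

```text
scene
-150 288 [[-21.0, -31.0], [26.0, 20.0]]
-140 316 [[-23.0, -48.0], [26.0, 21.0]]
-130 700 [[-32.0, -75.0], [32.0, 92.0]]
-120 1357 [[-34.0, -83.0], [33.0, 93.0]]
-110 649 [[-34.0, -75.0], [34.0, 91.0]]
-100 510 [[-34.0, -77.0], [33.0, 86.0]]
-90 456 [[-34.0, -78.0], [34.0, 86.0]]
-80 97 [[-33.0, -75.0], [34.0, 85.0]]
-30 95 [[-11.0, 3.0], [12.0, 13.0]]
-20 92 [[-11.0, -3.0], [12.0, 12.0]]
-10 80 [[-11.0, -2.0], [12.0, 9.0]]
0 6 [[-10.0, -1.0], [6.0, 6.0]]
wrist
-120 11577 [[25.0, -52.0], [27.0, 52.0]]
-110 15915 [[20.0, -48.0], [36.0, 24.0]]
-100 16992 [[24.0, -65.0], [36.0, 65.0]]
-90 5304 [[0.0, -74.0], [36.0, 75.0]]
-80 800 [[-4.0, -75.0], [34.0, 76.0]]
-60 100 [[-10.0, -1.0], [12.0, 2.0]]
-50 144 [[10.0, -2.0], [13.0, 3.0]]
-40 464 [[10.0, -9.0], [13.0, 10.0]]
-30 487 [[-8.0, -8.0], [13.0, 9.0]]
-20 286 [[10.0, -7.0], [13.0, 8.0]]
-10 166 [[10.0, -4.0], [13.0, 5.0]]
0 11 [[10.0, -2.0], [12.0, 4.0]]
top
```

The body begins 78 mm back, so it clears both the box and the jar. Now pressing the bar.

Scaled: 17 mm / 800 = 0.0213, 14 mm / 800 = 0.0175.

```bash
echo '[[[-0.0013, -0.0013, 0.0063, 0, 0], [-0.0013, -0.0013, 0.0125, 0, 0], [-0.0013, -0.0013, 0.0175, 0, 0], [-0.0013, -0.0013, 0.0213, 0, 0], [-0.0013, -0.0013, 0.0213, 0, 0]]]' | python3 steer.py; python3 go.py -84 0 11;echo '[[[0, 0, 0, 0, 0], [0, 0, 0, 0, 0]]]' | python3 steer.py; python3 go.py -84 0 11
```

```text
t: 2.93
eef_pos: [601.5, 110.7, 22.7]
tcp_rot: [-3.14, 0.001, 1.149]
ft_force: [0.5, 0.7, -0.7]
opening: 0.002
grip_force: 0.0
t 2.93 cradle [-83.1  -0.6  22.7] shift [ 0.9  0.7 11.7] turnvec [-0.001  0.001  0.   ] F [ 0.5  0.7 -0.7]
t: 3.1
eef_pos: [601.9, 110.8, 23.6]
tcp_rot: [-3.142, -0.0, 1.149]
ft_force: [-0.1, -0.0, 0.5]
opening: 0.002
grip_force: 0.0
t 3.1 cradle [-83.3  -0.3  23.6] shift [ 0.7  0.3 12.6] turnvec [-0. -0.  0.] F [-0.1 -0.   0.5]
```

Scaled: 12.5 mm / 800 = 0.0156, 11 mm / 800 = 0.0138.

```bash
echo '[[[0, 0, 0.005, 0, 0], [0, 0, 0.01, 0, 0], [0, 0, 0.0138, 0, 0], [0, 0, 0.0156, 0, 0], [0, 0, 0.0156, 0, 0]]]' | python3 steer.py; echo '[[[0, 0, 0, 0, 0], [0, 0, 0, 0, 0]]]' | python3 steer.py; python3 go.py -84 0 11
```

```text
t: 3.52
eef_pos: [602.2, 110.9, 11.0]
tcp_rot: [3.141, -0.0, 1.149]
ft_force: [2.0, -0.0, 4.1]
opening: 0.001
grip_force: 2.0
t: 3.68
eef_pos: [602.2, 110.9, 11.4]
tcp_rot: [3.141, -0.001, 1.149]
ft_force: [1.5, 1.3, 3.7]
opening: 0.007
grip_force: 2.0
t 3.68 cradle [-83.5  -0.   11.4] shift [0.5 0.  0.4] turnvec [ 0.001 -0.001  0.   ] F [1.5 1.3 3.7]
```

Scaled: 0.8 mm / 800 = 0.001.

```bash
echo '[[[0, 0, 0.001, 0, 0], [0, 0, 0.001, 0, 0], [0, 0, 0.001, 0, 0]]]' | python3 steer.py; python3 - <<'E'
from go import *
for n in("scene","top"):
    i=env.camera_info(n);p,d=env.read_camera(n); P=world(d,i).reshape(-1,3); C=np.array([cr(q) for q in P])
    for sg in(-1,1):
        m=(abs(C[:,0]-27.5)<2.5)&(abs(C[:,1]*sg-31)<3.5)&(C[:,2]<40); print(n,'ear z',np.percentile(C[m,2],[50,95]).round(1) if m.any() else 0)
    m=(abs(C[:,0]-20)<14)&(abs(C[:,1])<8)&(C[:,2]<40); print('bar z',np.median(C[m,2]).round(1))
    print('F',env.state()['ft_force'].round(1),env.state()['eef_pos'].round(1))
E
```

```text
t: 3.93
eef_pos: [602.2, 110.9, 10.5]
tcp_rot: [3.141, -0.001, 1.149]
ft_force: [3.5, 1.3, 3.9]
opening: 0.001
grip_force: 2.0
scene ear z [22.9 24.4]
scene ear z [23.8 24.3]
bar z 9.7
F [3.1 1.1 3.1] [602.2 110.9  10.5]
top ear z [24.9 26.5]
top ear z [24.7 26.4]
bar z 10.6
F [3.3 1.7 5.5] [602.1 110.9  10.5]
```

The catch is about 11 mm down: the ears are flush with the rails and the bar top is at about 10 mm. Now sliding forward along tool −x, slowly.

Scaled: -18 mm / 800 = -0.0225, -15 mm / 800 = -0.0188.

```bash
echo '[[[-0.005, 0, 0, 0, 0], [-0.01, 0, 0, 0, 0], [-0.015, 0, 0, 0, 0], [-0.0188, 0, 0, 0, 0], [-0.0225, 0, 0, 0, 0]]]' | python3 steer.py; python3 go.py 25 0 10.5;
```

```text
t: 4.45
eef_pos: [594.1, 94.2, 10.3]
tcp_rot: [-3.141, -0.0, 1.149]
ft_force: [0.9, 3.8, 3.7]
opening: 0.005
grip_force: 2.9
t 4.45 cradle [-64.9  -0.5  10.3] shift [-89.9   0.5  -0.2] turnvec [-0. -0.  0.] F [0.9 3.8 3.7]
```

Scaled: -20 mm / 800 = -0.025, -16 mm / 800 = -0.02.

```bash
echo '[[[-0.005, 0.0006, 0, 0, 0], [-0.01, 0.0006, 0, 0, 0], [-0.015, 0.0006, 0, 0, 0], [-0.02, 0.0006, 0, 0, 0], [-0.025, 0.0006, 0, 0, 0]]]' | python3 steer.py; python3 go.py 25 0 10.5;echo '[[[-0.005, 0, 0, 0, 0], [-0.01, 0, 0, 0, 0], [-0.015, 0, 0, 0, 0], [-0.02, 0, 0, 0, 0], [-0.025, 0, 0, 0, 0]]]' | python3 steer.py; python3 go.py 25 0 10.5;
```

```text
t: 4.87
eef_pos: [586.5, 75.6, 10.3]
tcp_rot: [-3.141, -0.0, 1.149]
ft_force: [2.5, 4.0, 3.9]
opening: 0.004
grip_force: 2.9
t 4.87 cradle [-44.9   0.1  10.3] shift [-69.9  -0.1  -0.2] turnvec [-0. -0.  0.] F [2.5 4.  3.9]
t: 5.28
eef_pos: [578.4, 57.4, 10.3]
tcp_rot: [-3.142, -0.0, 1.149]
ft_force: [2.1, 3.7, 3.0]
opening: 0.002
grip_force: 2.9
t 5.28 cradle [-24.9   0.2  10.3] shift [-49.9  -0.2  -0.2] turnvec [-0. -0.  0.] F [2.1 3.7 3. ]
```

Scaled: -20 mm / 800 = -0.025, -16 mm / 800 = -0.02.

```bash
echo '[[[-0.005, 0, 0, 0, 0], [-0.01, 0, 0, 0, 0], [-0.015, 0, 0, 0, 0], [-0.02, 0, 0, 0, 0], [-0.025, 0, 0, 0, 0]]]' | python3 steer.py; python3 - <<'E'
from go import *
i=env.camera_info("top");p,d=env.read_camera("top"); cv2.imwrite("pics/top3.png",cv2.resize(p[150:290,180:350],None,fx=4,fy=4)[:,:,::-1])
i=env.camera_info("scene");p,d=env.read_camera("scene");P=world(d,i).reshape(-1,3); C=np.c_[(P[:,:2]-O)@U,(P[:,:2]-O)@V,P[:,2]]
m=(abs(C[:,2]-66)<2.5)&(abs(C[:,1])<45)&(abs(C[:,0])<110);print(m.sum(),np.percentile(C[m],[1,50,99],axis=0).round(1).tolist())
E
python3 go.py 25 0 10.5
```

```text
t: 5.7
eef_pos: [570.2, 39.1, 10.3]
tcp_rot: [-3.142, -0.0, 1.149]
ft_force: [1.3, 4.9, 4.6]
opening: 0.005
grip_force: 2.9
821 [[27.7, -36.0, 63.7], [46.9, 7.5, 65.3], [65.8, 43.2, 66.9]]
t 5.8 cradle [-4.4  0.1 10.3] shift [-29.4  -0.1  -0.2] turnvec [-0.     0.001  0.   ] F [-0.1 -2.2  4. ]
```

The box moves with the fingers: its front is at cradle x ≈ 66, past the ears, and its top is level at 66 mm.

Scaled: -20 mm / 800 = -0.025, -16 mm / 800 = -0.02.

```bash
echo '[[[-0.005, 0, 0, 0, 0], [-0.01, 0, 0, 0, 0], [-0.015, 0, 0, 0, 0], [-0.02, 0, 0, 0, 0], [-0.025, 0, 0, 0, 0]]]' | python3 steer.py; echo '[[[-0.0025, 0, 0, 0, 0], [-0.005, 0, 0, 0, 0], [-0.0075, 0, 0, 0, 0], [-0.0088, 0, 0, 0, 0], [-0.01, 0, 0, 0, 0]]]' | python3 steer.py; python3 go.py 25 0 10.5
```

```text
t: 6.22
eef_pos: [562.1, 21.1, 10.4]
tcp_rot: [3.141, -0.0, 1.149]
ft_force: [2.0, 5.0, 3.3]
opening: 0.005
grip_force: 3.0
t: 6.63
eef_pos: [558.9, 13.9, 10.4]
tcp_rot: [3.142, -0.0, 1.149]
ft_force: [1.3, 5.2, 4.6]
opening: 0.005
grip_force: 3.0
t 6.63 cradle [22.7  0.2 10.4] shift [-2.3 -0.2 -0.1] turnvec [ 0. -0.  0.] F [1.3 5.2 4.6]
```

Scaled: -3 mm / 800 = -0.0038, -2 mm / 800 = -0.0025.

```bash
echo '[[[-0.0013, 0, 0, 0, 0], [-0.0025, 0, 0, 0, 0], [-0.0038, 0, 0, 0, 0], [-0.0038, 0, 0, 0, 0]]]' | python3 steer.py; python3 go.py 25 0 10.5
```

```text
t: 6.97
eef_pos: [558.1, 11.6, 10.4]
tcp_rot: [3.141, -0.001, 1.149]
ft_force: [3.3, 9.0, 4.6]
opening: 0.008
grip_force: 7.2
t 6.97 cradle [25.1  0.4 10.4] shift [ 0.1 -0.4 -0.1] turnvec [ 0.001 -0.001  0.   ] F [3.3 9.  4.6]
```

Scaled: -1 mm / 800 = -0.0013.

```bash
echo '[[[-0.0013, 0, 0, 0, 0], [-0.0013, 0, 0, 0, 0]]]' | python3 steer.py; python3 go.py 25 0 10.5
```

```text
t: 7.13
eef_pos: [558.1, 11.6, 10.6]
tcp_rot: [3.14, -0.002, 1.149]
ft_force: [6.9, 17.3, 4.0]
opening: 0.003
grip_force: 12.1
t 7.13 cradle [25.2  0.5 10.6] shift [ 0.2 -0.5  0.1] turnvec [ 0.001 -0.002  0.   ] F [ 6.9 17.3  4. ]
```

The push force climbs to 18 N with no further travel, so the box is against the end wall. I'll back off a little to unload it, then lift.

Scaled: 8 mm / 800 = 0.01, 6 mm / 800 = 0.0075.

```bash
echo '[[[0.0025, 0, 0, 0, 0], [0.005, 0, 0, 0, 0], [0.0075, 0, 0, 0, 0], [0.01, 0, 0, 0, 0], [0.01, 0, 0, 0, 0]]]' | python3 steer.py; python3 go.py 25 0 10.5; echo '[[[0, 0, 0.005, 0, 0], [0, 0, -0.005, 0, 0], [0, 0, -0.0125, 0, 0], [0, 0, -0.0225, 0, 0], [0, 0, -0.0375, 0, 0]]]' | python3 steer.py --help >/dev/null 2>&1 </dev/null & sleep 0; wait; python3 go.py 25 0 10.5
```

```text
t: 7.55
eef_pos: [560.1, 17.1, 10.3]
tcp_rot: [-3.141, 0.001, 1.149]
ft_force: [-1.0, -2.4, 6.3]
opening: 0.004
grip_force: 2.9
t 7.55 cradle [19.3 -0.  10.3] shift [-5.7  0.  -0.2] turnvec [-0.001  0.001  0.001] F [-1.  -2.4  6.3]
t 7.97 cradle [19.2 -0.6 39.9] shift [-5.7  0.6 29.4] turnvec [-0.002  0.001  0.   ] F [-0.6  0.3 -0.4]
```

That second lift command was badly typed. Its first row pressed 4 mm further down, against the catch's stop, before lifting, and I hid its printout. The fingers are now clear at z = 40. I'll raise them and check the result.

Scaled: -130 mm / 800 = -0.1625, -105 mm / 800 = -0.1313.

```bash
echo '[[[0, 0, -0.0438, 0, 0], [0, 0, -0.0875, 0, 0], [0, 0, -0.1313, 0, 0], [0, 0, -0.1625, 0, 0], [0, 0, -0.1625, 0, 0]]]' | python3 steer.py; echo '[[[0.25, 0, 0, 0, 0], [0.25, 0, 0, 0, 0], [0.25, 0, 0, 0, 0], [0.25, 0, 0, 0, 0], [0.25, 0, 0, 0, 0]]]' | python3 steer.py; echo '[[[0, 0, 0, 0, 0], [0, 0, 0, 0, 0], [0, 0, 0, 0, 0]]]' | python3 steer.py;  python3 - <<'E'
from go import *
for n in("top","scene"):
    i=env.camera_info(n);p,d=env.read_camera(n)
    cv2.imwrite(f"pics/{n}4.png",cv2.resize(p[160:275,185:345] if n=="top" else p[150:310,200:400],None,fx=3,fy=3)[:,:,::-1])
    P=world(d,i).reshape(-1,3); C=np.c_[(P[:,:2]-O)@U,(P[:,:2]-O)@V,P[:,2]]
    m=(abs(C[:,2]-66)<3)&(abs(C[:,1])<45)&(abs(C[:,0])<110);print(n,'box',m.sum(),np.percentile(C[m],[1,50,99],axis=0).round(1).tolist())
    for sg in(-1,1):
        m=(abs(C[:,0]-27.5)<2.5)&(abs(C[:,1]*sg-31)<3.5)&(C[:,2]<40); print('ear z',np.percentile(C[m,2],[50,95]).round(1) if m.any() else 0)
    m=(abs(C[:,0]+60)<30)&(abs(C[:,1])<8)&(C[:,2]<40); print('bar z',np.median(C[m,2]).round(1) if m.any() else 0)
E
```

```text
t: 8.38
eef_pos: [561.9, 17.3, 175.0]
tcp_rot: [3.136, -0.002, 1.149]
ft_force: [-0.1, -0.1, -0.3]
opening: 0.003
grip_force: 0.0
t: 8.8
eef_pos: [642.6, 202.4, 169.2]
tcp_rot: [-3.14, 0.001, 1.149]
ft_force: [0.1, -0.9, -0.7]
opening: 0.003
grip_force: 0.0
t: 9.05
eef_pos: [641.7, 199.6, 169.2]
tcp_rot: [-3.14, 0.002, 1.149]
ft_force: [-0.5, -0.7, 0.1]
opening: 0.004
grip_force: 0.0
top box 1725 [[36.3, -38.4, 64.0], [65.9, 0.4, 66.5], [95.2, 40.0, 68.8]]
ear z [32.7 34. ]
ear z [32.4 34.3]
bar z 22.5
scene box 1284 [[36.5, -36.6, 63.3], [65.8, 7.9, 65.3], [95.1, 43.3, 67.1]]
ear z [31.2 32.3]
ear z [31.1 32.2]
bar z 21.3
```

View pics/top4.png

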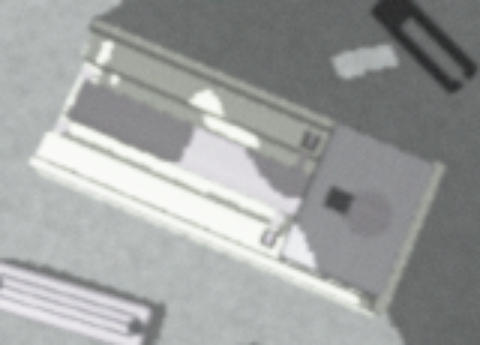

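View pics/scene4.png

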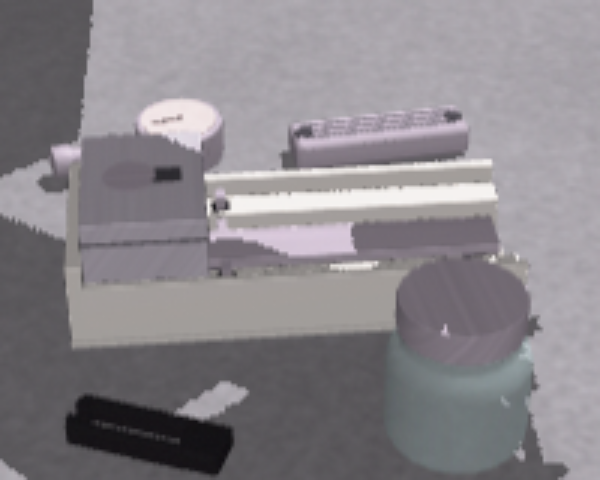

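Both views show the box home, with its centre at cradle x = 65.9 and its front at the end wall. The ears are up behind it at (310,140) and (268,235) in the top crop, the bar is back at 22 mm, and the other objects look unmoved.

```bash
python3 -c "
from cell import env
print(env.job_done())"
```

```text
the job is handed in; nothing more can be done
None
```

The job is handed in: the bulb box is fully home against the end wall, the catch has sprung up behind it, and the robot is clear, though one mistyped row on release pressed the bar about 4 mm too far, with no visible harm.

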